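# Change over the slide valves of a bench air manifold

### The job

Change the bench air over from one outlet to the other: first push the valve knob that is shaped like a ball, which stands out, fully home, and only then pull the knob shaped like an upright bar out to its stop. Leave the disc-shaped knob where it is.

Things in the scene. Friction and masses are not known exactly. Their poses are not given: they have to be found in the camera images.
- manifold: Bench air manifold, fixed: grey foot plate 104 x 360 x 12 mm with three aluminium slide valves 100 mm apart in a row along y, in any order. Origin on the table under the middle valve; z up; x points from the knobs into the valves (push home +x, pull out -x). Valve blocks: 64 x 56 mm, top at z = 72 mm (brass plug to 81 mm), front face at x = -32 mm, brass nut on it to x = -40 mm
- ball_knob_centre (a point): Centre of the black ball knob, 32 mm in diameter; moves with it. In the manifold's frame every knob's centre is at z = 55 mm and slides from x = -72 mm (fully home) to -102 mm (fully out). The ball starts fully out. A spring detent resists with up to 7 N until half way (15 mm), then snaps the knob on to the end and holds it there
- bar_knob_centre (a point): Centre of the black upright bar knob: 12 mm thick along the manifold's y, 22 mm along x, 46 mm tall; moves with it. It starts fully home. Same 30 mm travel and detent as the ball knob; open fingers that close along the manifold's y reach it from above
- disc_knob_centre (a point): Centre of the black disc knob, 44 mm in diameter, 12 mm thick along x, flat side to the front; moves with it. It starts fully home and is to stay there

How it is judged (in metres and radians):
On the way, in this order (a step that is already met when the one before it is completed fails the run):
1. the ball knob is pushed home (within 5 mm) while the bar knob is still home (x of ball_knob_centre in the frame of manifold above -0.077 m and x of bar_knob_centre in the frame of manifold above -0.079 m), for 0.2 s.
2. the bar knob is pulled out (within 5 mm of its stop) (x of bar_knob_centre in the frame of manifold below -0.097 m), for 0.2 s.
At the end, for the whole second after the job is handed in: The ball knob stands home and the bar knob out, each within 5 mm of the end of its 30 mm travel, and the disc knob stands within 5 mm of where it was (x of ball_knob_centre in the frame of manifold above -0.077 m and x of bar_knob_centre in the frame of manifold below -0.097 m and distance of disc_knob_centre from where it was at the start of the episode below 0.005 m); the robot touches nothing.
It fails at once if the disc knob is pulled out by more than 10 mm (distance of disc_knob_centre from where it was at the start of the episode above 0.01 m).
It fails at once if the bar knob is pulled out more than 12 mm while the ball knob is not yet home (x of ball_knob_centre in the frame of manifold below -0.082 m and x of bar_knob_centre in the frame of manifold below -0.084 m).
It also fails if it takes over 37 s, if anything falls off the work surface, if the arm or the gripper's body presses on something with over 40 N, if the wrist force passes 120 N, or if a joint passes its speed limit or range.

### The arm

A 6-joint arm with a two-finger parallel gripper is mounted at the origin on a cart in front of the work surface, level with it; the furniture and walls round the work are solid. World frame = base frame: x ahead of the robot, y to its left, z up, the work surface at z = 0. Lengths are in m, angles in degrees, forces in N, time in s.
With the tool pointing down it reaches from about 0.25 to 0.725 m from the base axis. Payload 9.7 kg.
Tool frame: the origin (TCP) lies at the very end of the fingers, on their centre line; the grasp point (between the pads) lies 19 mm behind it; z points along the fingers, y is the direction in which the jaws open and shut (so a half turn about z gives the same grasp; the last joint's range is limited). The gripper opens to 85 mm and grips with 20 to 120 N. Pads are 22 mm wide; open, the fingers measure 114 mm over their backs; the gripper's body (76 mm by 85 mm) begins 54 mm behind the grasp point. The pads swing forward as they close: fully open they stand 13 mm farther back than shut.
Start: joints at [73.51, 4.979, 10.078, 95.1, 0, 90], TCP at [0.156, 0.527, 0.231] pointing down, gripper open.
Joint ranges: [-179.16, 179.16], [-48.56, 103.87], [-65.8, 70.77], [-126.05, 130.52], [-82.76, 87.17], [-180, 180]. Speed limits (degrees/s): [127.2, 127.2, 147.25, 180, 180, 180].

### API

Orientations are given as [roll, pitch, yaw] about the fixed x, y, z axes, in that order (R = Rz(yaw) Ry(pitch) Rx(roll)).
In Python, from workcell import bot, camera, ticket gives the robot as it stands.
- The arm moves only by the shell command python3 -m jog 'ROWS' [FORCE]. ROWS is a JSON object of lists of equal length, an entry for each row: "turn": the turn, a rotation vector about the world's x, y, z each as a share of 8 degrees, from -1 to 1, a list of three; "delta_pos": the shift along the world's x, y, z each as a share of 50 mm, from -1 to 1, a list of three; "hand": the opening, from -1 (shut) to 1 (fully open). A call has exactly 10 rows; each row shifts and turns the commanded pose from where the row before left it; what a row does not reach is not made up. A row lasts 1/10 s, in which the tool goes at most 50 mm and 8.59 degrees, less where a joint would pass 70% of its speed; a pose out of reach is approached as far as the arm can. A call with a number of a shift or a turn outside -1 to 1 is refused whole. A call with a gripper value outside its range is refused whole. The fingers move at their own pace and stop on an object; FORCE is the grip in N (left out, the last holds). Time passes only in rows, so rows that do not move let the fingers close, or fill a call up. It gives the time, the measured TCP pose, the force and the opening at its end, in the units of the state.
- bot.get_obs(): the state, without advancing time (a new reading comes with each control period).
- camera(name): name is "scene" or "top"; returns a dict with "frame" (400x640x3 uint8, red, green, blue), "range_z" (400x640 float32, m along the optical axis (not along the pixel's ray), 0 where there is no reading), "fx", "fy", "cx", "cy" (pixels), "k1" (the pictures are not rectified: a ray, as slopes to the right and down, at radius r is drawn at 1 + k1 r^2 times it, then the intrinsics apply), "extrinsics" (4x4, takes a point from world to camera coordinates). Camera axes: x right, y up, looking along -z (the intrinsics and any distortion apply to the point x, -y, -z); pixel columns grow to the right and rows downward; lengths in m; the calibration is good to about 2 mm. A picture is of the moment at which its call begins.
- ticket.job_done(): hands the job in, once; it reports no verdict.
The state is a dict: "time": time; "q": joint angles; "qd": joint speeds; "joint_efforts": joint torques, N m; "ee_pos": TCP position; "tcp_rot": TCP orientation; "wrist_force": force on the tool from outside, world axes, zero at the start; "torque": the same for the moment, N m; "opening": finger opening in m.
Only numpy, scipy, OpenCV 4.12 (cv2) and the standard library are available. Lean on these libraries where they do the work, as an engineer would, in place of code of your own. Each camera call takes 0.05 s, during which the arm holds its last target.

## Working session

There is one attempt and no reset: what is moved stays moved. The work goes in short steps, Python scripts to look and compute and a shell command to move; the robot and the scene stay as the last step left them, time stands still between calls to the robot, and variables do not carry over. Pictures are saved under pics/ and viewed, and the job is handed in when it is done.

```bash
mkdir -p pics; ls; cat > h.py <<'E'
import numpy as np,cv2
from workcell import bot,camera,ticket
def snap(n,f):
    c=camera(n); cv2.imwrite(f'pics/{f}.png',c['frame'][:,:,::-1]); np.savez(f'pics/{f}.npz',**{k:np.array(v) for k,v in c.items()}); return c
def pt(c,u,v,d=None,z=None):
    xd=(u-c['cx'])/c['fx'];yd=(v-c['cy'])/c['fy'];x,y=xd,yd
    for _ in range(20):
        s=1+c['k1']*(x*x+y*y);x,y=xd/s,yd/s
    T=np.linalg.inv(c['extrinsics']);r=np.array([x,-y,-1.])
    o=T[:3,3];w=T[:3,:3]@r
    if z is not None: return o+w*(z-o[2])/w[2]
    if d is None: d=c['range_z'][int(round(v)),int(round(u))]
    return o+w*d
def load(f): return {k:v for k,v in np.load(f'pics/{f}.npz').items()}
E
python3 - <<'E'
from h import *
for n in('scene','top'):
    c=snap(n,n+'0'); print(n,c['fx'],c['k1'],np.linalg.inv(c['extrinsics'])[:3].round(3).tolist())
print(bot.get_obs())
E
```

```text
pics
scene 447.61353710808413 -0.12861798648740527 [[0.779, 0.277, -0.563, 0.089], [-0.627, 0.335, -0.703, -0.56], [-0.006, 0.9, 0.435, 0.439]]
top 446.92402458073457 -0.005688879655339569 [[0.015, 0.99, -0.139, 0.454], [-1.0, 0.014, -0.01, 0.034], [-0.008, 0.139, 0.99, 0.929]]
{'time': 0.1, 'q': array([7.35086697e+01, 5.00752926e+00, 1.00374892e+01, 9.51010672e+01,
       7.92547372e-05, 8.99988036e+01]), 'qd': array([-0.02679114, -0.00943405,  0.11843305, -0.02812724, -0.01802842,
        0.0689911 ]), 'joint_efforts': array([-5.94924131e-04, -5.21560013e+01,  4.65655017e+01,  1.60739844e-02,
       -3.84618886e-05,  4.04441025e-06]), 'ee_pos': array([0.15606391, 0.52715723, 0.23064453]), 'tcp_rot': array([-1.79928893e+02, -8.07394791e-05,  1.63509866e+02]), 'wrist_force': array([0.28405999, 0.58081219, 0.15758969]), 'torque': array([-0.00484978,  0.01338256,  0.0108546 ]), 'opening': 0.08550173078087706}
```

View pics/scene0.png

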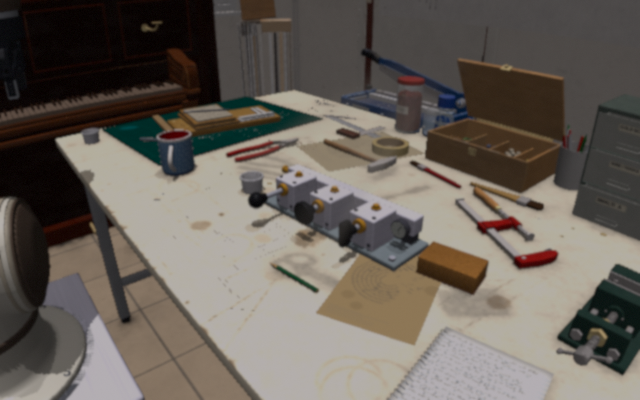

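View pics/top0.png

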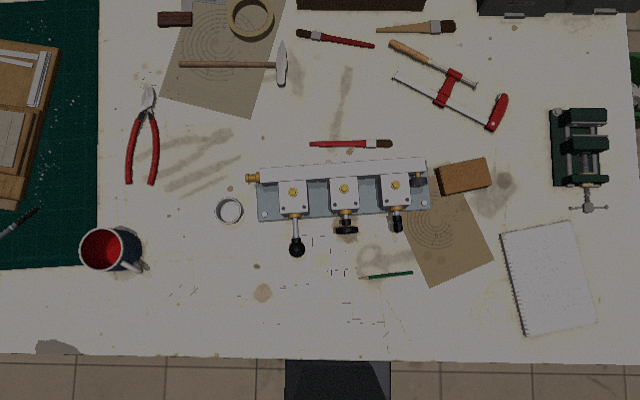

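The ball (297,248 in the top view) is on the left and stands out. The disc (346,229) is in the middle and the bar (397,224) on the right. I'll enlarge the crop to measure them.

```bash
python3 - <<'E'
from h import *
c=load('top0'); f=c['frame'][140:265,235:445,::-1]
cv2.imwrite('pics/topcrop.png',cv2.resize(f,None,fx=3.8,fy=3.8,interpolation=cv2.INTER_CUBIC))
E
```

```text
(no output)
```

View pics/topcrop.png

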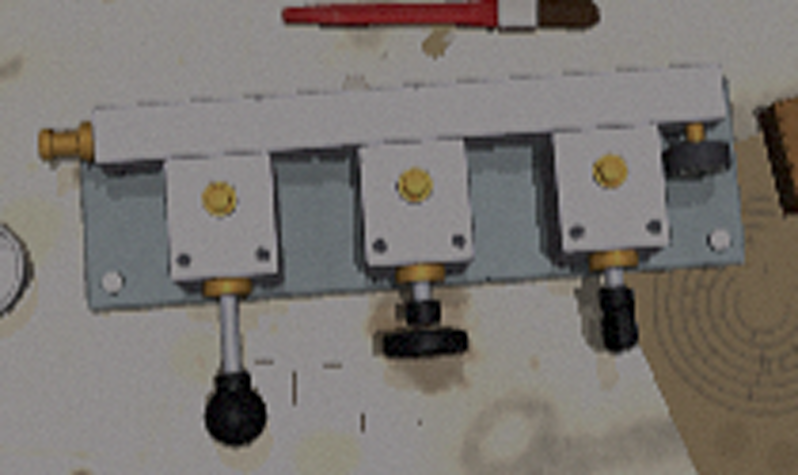

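In the crop, the plug tops are at (219,199), (415,185) and (610,171). The ball centre is at (236,414) and the bar top is around (618,305).

```bash
python3 - <<'E'
from h import *
c=load('top0')
P=lambda u,v,z:pt(c,235+(u+.5)/3.8-.5,140+(v+.5)/3.8-.5,z=z)
a,b,d=[P(u,v,.081) for u,v in((219,199),(415,185),(610,171))]
yv=(a-d)[:2];print(a,b,d,np.linalg.norm(yv))
yaw=np.degrees(np.arctan2(-yv[0],yv[1]));print('yaw',yaw)
t=np.radians(yaw);R=np.array([[np.cos(t),-np.sin(t)],[np.sin(t),np.cos(t)]])
m=(a+b+d)[:2]/3
ball=P(236,414,.055);bar=P(618,305,.078)
print('ball',ball,R.T@(ball[:2]-m)); print('bar',bar,R.T@(bar[:2]-m))
for n,q in(('blk fr left',(172,278)),('blk fr right',(276,272)),('m l',(364,266)),('m r',(471,260))):
    p=P(*q,.072);print(n,p,R.T@(p[:2]-m))
# depth check
for u,v in((236,414),(618,300),(219,240)):
    p=pt(c,235+u/3.8,140+v/3.8);print(p,R.T@(p[:2]-m))
s=load('scene0')
# project model points into scene to check calibration
o=m
E
```

```text
[0.58687775 0.10525417 0.081     ] [0.59538776 0.00623958 0.081     ] [ 0.60389849 -0.09232437  0.081     ] 0.1983103212304824
yaw 4.9236878262027
ball [0.47965429 0.09594777 0.055     ] [-0.10761998  0.09916079]
bar [ 0.53620389 -0.09629745  0.078     ] [-0.06777924 -0.09722861]
blk fr left [0.5473593  0.12888097 0.072     ] [-0.0373382   0.12616142]
blk fr right [0.55116116 0.07610803 0.072     ] [-0.03807981  0.07325691]
m l [0.55484883 0.03146536 0.072     ] [-0.03823737  0.02846246]
m r [ 0.55866991 -0.02282789  0.072     ] [-0.03909032 -0.0259584 ]
[0.47857137 0.09426495 0.06858771] [-0.10884334  0.09757712]
[ 0.53929794 -0.09900689  0.06507228] [-0.06492916 -0.10019361]
[0.5667588  0.10494947 0.0695755 ] [-0.02006429  0.10065319]
```

```bash
python3 -m jog '{"delta_pos":[[0.5,-0.8,0],[0.5,-0.8,0],[0.5,-0.8,0],[0.5,-0.8,0],[0.5,-0.8,0],[0.5,-0.8,0],[0.5,-0.8,0],[0.5,-0.8,0],[0.5,-0.8,0],[0.5,-0.8,0]],"turn":[[0,0,0.27],[0,0,0.27],[0,0,0.27],[0,0,0.27],[0,0,0.27],[0,0,0.27],[0,0,0.27],[0,0,0.27],[0,0,0.27],[0,0,0.27]],"hand":[-1,-1,-1,-1,-1,-1,-1,-1,-1,-1]}' 40; python3 -c "
from h import *
print(bot.get_obs()['q'].round(1))"
```

```text
time: 1.1
ee_pos: [0.4066, 0.1255, 0.2312]
tcp_rot: [180.0, 0.0, -174.8]
wrist_force: [0.9, 0.9, 0.0]
opening: -0.0002
[ 17.1 -11.9  -6.   95.9   0.   11.9]
```

```bash
python3 -m jog '{"delta_pos":[[0.14,-0.34,0],[0.14,-0.34,-0.2],[0,0,-0.5],[0,0,-0.5],[0,0,-0.6],[0,0,-0.6],[0,0,-0.6],[0,0,-0.5],[0,0,-0.4],[0,0,0]],"turn":[[0,0,0],[0,0,0],[0,0,0],[0,0,0],[0,0,0],[0,0,0],[0,0,0],[0,0,0],[0,0,0],[0,0,0]],"hand":[-1,-1,-1,-1,-1,-1,-1,-1,-1,-1]}'; python3 -c "
from h import *
snap('top','top1');c=snap('scene','scene1')
f=c['frame'][140:290,210:450,::-1]
cv2.imwrite('pics/s1c.png',cv2.resize(f,None,fx=3.3,fy=3.3,interpolation=cv2.INTER_CUBIC))"
```

```text
time: 2.1
ee_pos: [0.4182, 0.0929, 0.0336]
tcp_rot: [-180.0, -0.3, -174.9]
wrist_force: [0.2, 0.7, 0.2]
opening: 0.0002
```

View pics/s1c.png

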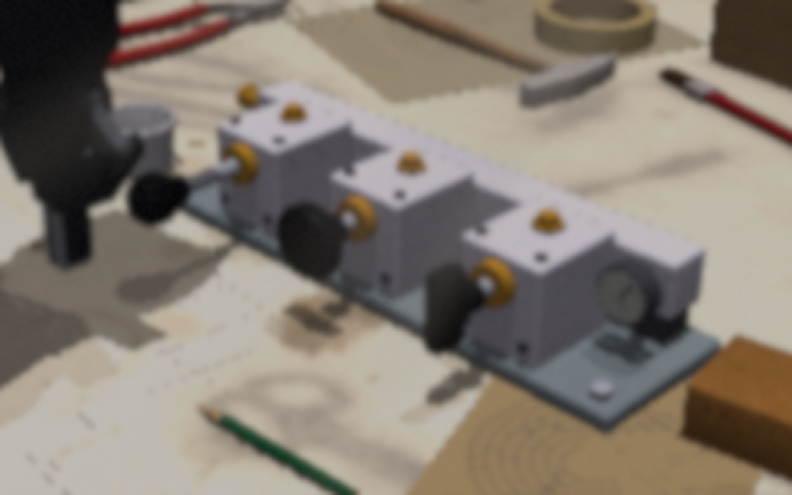

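View pics/top1.png

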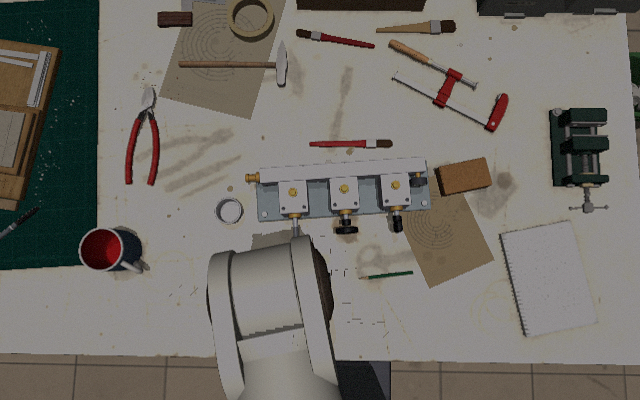

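```bash
python3 -m jog '{"delta_pos":[[0.2,0.017,0],[0.2,0.017,0],[0.14,0.012,0],[0.1,0.009,0],[0.1,0.009,0],[0.1,0.009,0],[0.1,0.009,0],[0.1,0.009,0],[0.1,0.009,0],[0.04,0.003,0]],"turn":[[0,0,0],[0,0,0],[0,0,0],[0,0,0],[0,0,0],[0,0,0],[0,0,0],[0,0,0],[0,0,0],[0,0,0]],"hand":[-1,-1,-1,-1,-1,-1,-1,-1,-1,-1]}'; python3 -c "
from h import *
c=snap('scene','scene2')
f=c['frame'][140:290,210:450,::-1]
cv2.imwrite('pics/s2c.png',cv2.resize(f,None,fx=3.3,fy=3.3,interpolation=cv2.INTER_CUBIC))"
```

```text
time: 3.2
ee_pos: [0.4798, 0.0986, 0.0362]
tcp_rot: [180.0, 0.0, -174.9]
wrist_force: [-0.1, -0.1, 0.1]
opening: -0.0001
```

View pics/s2c.png

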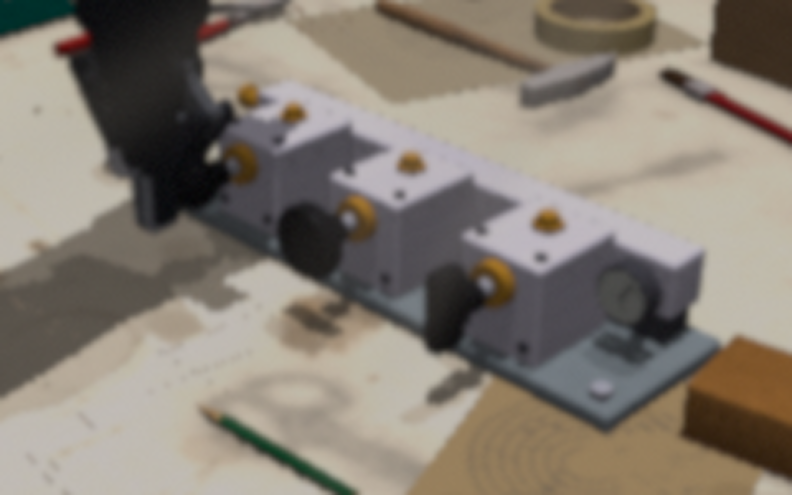

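```bash
python3 -m jog '{"delta_pos":[[-0.4,-0.03,0],[-0.4,-0.03,0.1],[0,0,0.7],[0,0,0.7],[0,0,0.7],[0,-0.7,0],[0,-0.8,0],[0,-0.8,0],[0,-0.8,0],[0,-0.8,0]],"turn":[[0,0,0],[0,0,0],[0,0,0],[0,0,0],[0,0,0],[0,0,0],[0,0,0],[0,0,0],[0,0,0],[0,0,0]],"hand":[-1,-1,-1,-1,-1,1,1,1,1,1]}'; python3 -c "
from h import *
c=snap('scene','scene3')
f=c['frame'][140:290,210:450,::-1]
cv2.imwrite('pics/s3c.png',cv2.resize(f,None,fx=3.3,fy=3.3,interpolation=cv2.INTER_CUBIC))
c=snap('top','top3')
f=c['frame'][140:265,235:445,::-1]
cv2.imwrite('pics/t3c.png',cv2.resize(f,None,fx=3.8,fy=3.8,interpolation=cv2.INTER_CUBIC))"
```

```text
time: 4.25
ee_pos: [0.4389, -0.101, 0.1465]
tcp_rot: [-180.0, 0.0, -174.9]
wrist_force: [0.5, 1.0, 0.3]
opening: 0.0721
```

View pics/s3c.png

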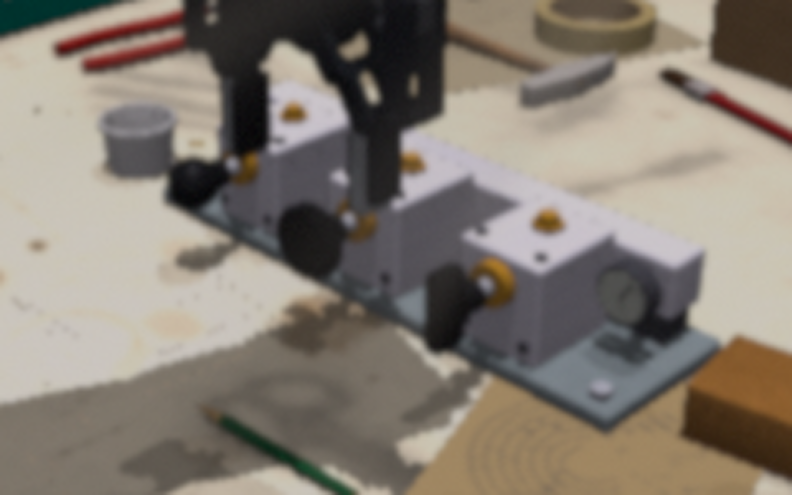

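View pics/t3c.png

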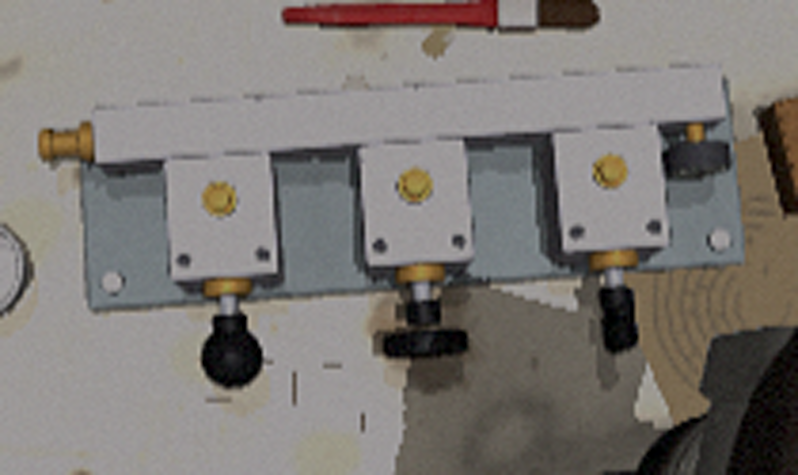

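The ball knob now sits about 30 mm further in, at (232,356), so it is home. The disc and bar haven't moved. Next I'll move over the bar and lower.

```bash
python3 -m jog '{"delta_pos":[[0.6,0.01,0],[0.6,0.01,0],[0.5,0,0],[0,0,-0.3],[0,0,-0.5],[0,0,-0.5],[0,0,-0.5],[0,0,-0.4],[0,0,0],[0,0,0]],"turn":[[0,0,0],[0,0,0],[0,0,0],[0,0,0],[0,0,0],[0,0,0],[0,0,0],[0,0,0],[0,0,0],[0,0,0]],"hand":[1,1,1,1,1,1,1,1,1,1]}'; python3 -c "
from h import *
c=snap('scene','scene4')
f=c['frame'][140:290,210:450,::-1]
cv2.imwrite('pics/s4c.png',cv2.resize(f,None,fx=3.3,fy=3.3,interpolation=cv2.INTER_CUBIC))"
```

```text
time: 5.35
ee_pos: [0.5234, -0.0981, 0.0364]
tcp_rot: [180.0, -0.0, -174.9]
wrist_force: [0.6, 0.4, 0.2]
opening: 0.0853
```

View pics/s4c.png

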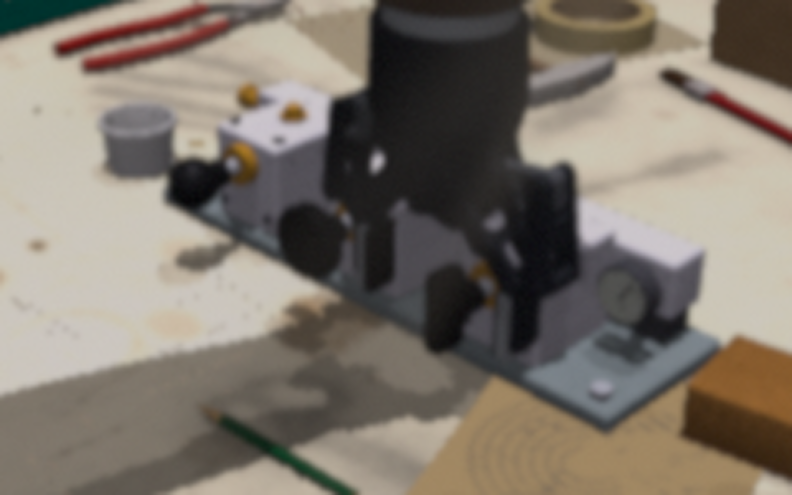

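```bash
python3 -m jog '{"delta_pos":[[0,0,0],[0,0,0],[0,0,0],[0,0,0],[0,0,0],[0,0,0],[0,0,0],[0,0,0],[0,0,0],[0,0,0]],"turn":[[0,0,0],[0,0,0],[0,0,0],[0,0,0],[0,0,0],[0,0,0],[0,0,0],[0,0,0],[0,0,0],[0,0,0]],"hand":[-1,-1,-1,-1,-1,-1,-1,-1,-1,-1]}' 60; python3 -c "
from h import *
c=snap('scene','scene5')
f=c['frame'][140:290,210:450,::-1]
cv2.imwrite('pics/s5c.png',cv2.resize(f,None,fx=3.3,fy=3.3,interpolation=cv2.INTER_CUBIC))"
```

```text
time: 6.4
ee_pos: [0.524, -0.0988, 0.0365]
tcp_rot: [-180.0, -0.0, -174.9]
wrist_force: [-2.4, -4.2, 4.2]
opening: 0.0114
```

View pics/s5c.png

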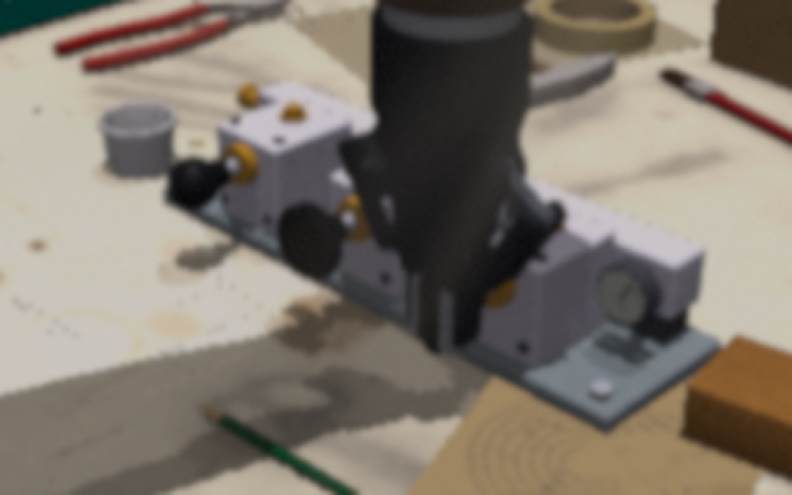

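```bash
python3 -m jog '{"delta_pos":[[-0.08,-0.007,0],[-0.08,-0.007,0],[-0.08,-0.007,0],[-0.08,-0.007,0],[-0.08,-0.007,0],[-0.08,-0.007,0],[-0.08,-0.007,0],[-0.05,-0.004,0],[0,0,0],[0,0,0]],"turn":[[0,0,0],[0,0,0],[0,0,0],[0,0,0],[0,0,0],[0,0,0],[0,0,0],[0,0,0],[0,0,0],[0,0,0]],"hand":[-1,-1,-1,-1,-1,-1,-1,-1,-1,-1]}'; python3 -c "
from h import *
c=snap('scene','scene6')
f=c['frame'][140:290,210:450,::-1]
cv2.imwrite('pics/s6c.png',cv2.resize(f,None,fx=3.3,fy=3.3,interpolation=cv2.INTER_CUBIC))"
```

```text
time: 7.45
ee_pos: [0.4941, -0.1014, 0.0365]
tcp_rot: [-180.0, 0.1, -174.9]
wrist_force: [2.5, -4.7, 0.8]
opening: 0.0114
```

View pics/s6c.png

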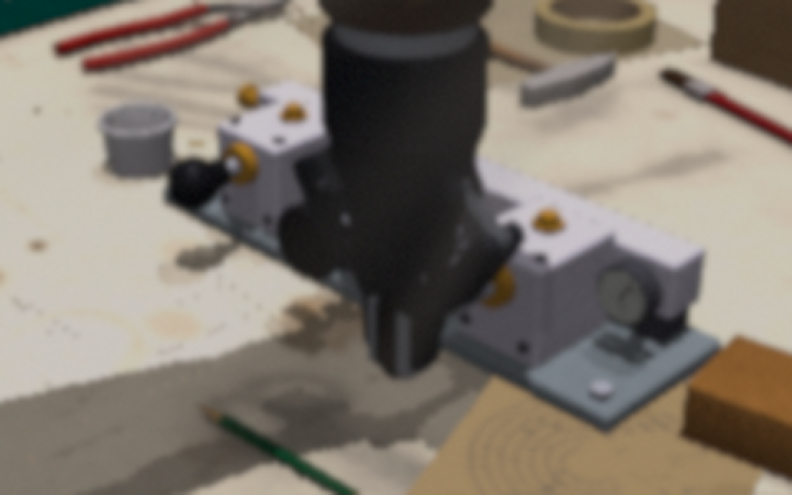

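The tool moved 30 mm with the grip holding and only a small force. Now release and rise.

```bash
Z='x'; python3 -m jog '{"delta_pos":[[0,0,0],[0,0,0],[0,0,0],[0,0,0],[0,0,0],[0,0,0],[0,0,0],[0,0,0],[0,0,0],[0,0,0]],"turn":[[0,0,0],[0,0,0],[0,0,0],[0,0,0],[0,0,0],[0,0,0],[0,0,0],[0,0,0],[0,0,0],[0,0,0]],"hand":[1,1,1,1,1,1,1,1,1,1]}'
python3 -m jog '{"delta_pos":[[0,0,0.3],[0,0,0.5],[0,0,0.7],[0,0,0.7],[0,0,0.7],[-0.5,-0.5,0],[-0.8,-0.5,0],[-0.8,-0.5,0],[0,-0.5,0],[0,0,0]],"turn":[[0,0,0],[0,0,0],[0,0,0],[0,0,0],[0,0,0],[0,0,0],[0,0,0],[0,0,0],[0,0,0],[0,0,0]],"hand":[1,1,1,1,1,1,1,1,1,1]}'; python3 -c "
from h import *
c=snap('top','top7')
f=c['frame'][140:265,235:445,::-1]
cv2.imwrite('pics/t7c.png',cv2.resize(f,None,fx=3.8,fy=3.8,interpolation=cv2.INTER_CUBIC))"
```

```text
time: 8.5
ee_pos: [0.4936, -0.1012, 0.0363]
tcp_rot: [-180.0, 0.0, -174.9]
wrist_force: [-0.4, 0.1, 0.3]
opening: 0.0854
time: 9.5
ee_pos: [0.3879, -0.2031, 0.1828]
tcp_rot: [-179.9, 0.1, -175.1]
wrist_force: [0.3, 0.4, -0.1]
opening: 0.0853
```

View pics/t7c.png

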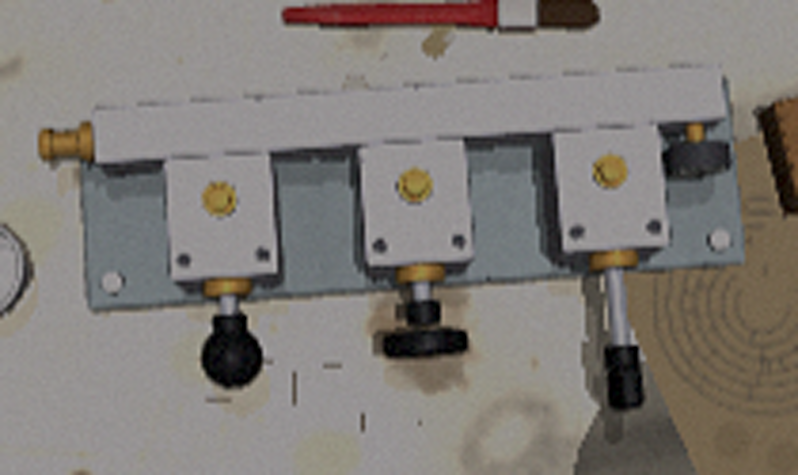

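The bar's front edge moved from row 350 to row 409 in the crop, about 30 mm, so it is fully out. The ball is still home at (232,356) and the disc hasn't moved.

```bash
python3 -c "
from h import *
print(ticket.job_done())"
```

```text
the job is handed in; nothing more can be done
None
```

I pushed the ball knob fully home with the closed fingers, then gripped the bar knob from above and pulled it out to its stop. I then released it, moved the arm clear and handed the job in at about 9.6 s of the 37 s allowed.

**Last checks:** In the final top view the ball has moved in about 30 mm and the bar has come out about 30 mm. The disc shows no movement. After the bar was released the wrist force was near zero, and the arm stands clear of everything. No check failed or disagreed. The hand-in reports no verdict, so the result rests on these checks.

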